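# Clear the used culture flasks from the microscope bench

### The job

Shut down the microscope bench: first turn the illuminator's filter wheel so that the blank sector (the one with the white square) sits centred in the window, then collect every used culture flask on the bench into the spouted used bay of the divided steel tray. Carry the tray to the grey discard tub by its handle and tip the used bay so that all the flasks drop into the tub while the clean lidded dishes stay in the other bay, then stand the tray back on its bench pad the way it stood before. Leave everything else on the bench where it is.

Things in the scene. Friction and masses are not known exactly. Their poses are not given: they have to be found in the camera images.
- pad: flat white absorbent bench pad, 230 x 300 x 3 mm, fixed to the bench; origin at the centre of its underside, x along its 230 mm side, y along its 300 mm side; the tray stands on it at the start (tray origin 23 mm to +y of the pad's origin, axes parallel)
- tray: divided carry tray of polished steel, 188 mm (its x) by 258 mm (its y), side walls 52 mm high, about 0.45 kg; origin on its underside right below the handle, z up. A 4 mm thick divider 50 mm high at y = 0 parts it: used bay on the -y side, clean bay on the +y side, both open to the top. Floor 4 mm thick
- tray_handle (a point): middle of the tray's handle, a fixed round black bar of 16 mm diameter along the tray's x, 160 mm free between its two cheeks, its axis 85 mm above the tray's underside, right above the divider (35 mm above the divider's top edge)
- used_bay (a point): floor of the used bay, in its middle (55 mm to -y of the divider), axes as the tray. Slippery flat floor 180 mm wide (x), y from -2 to -105 mm, then the spout: a wall flared out at 45 degrees, lip at y = -150, z = 50 mm. Turning the tray about its handle so that -y goes down pours this bay; flasks leave at about 60 to 75 degrees
- clean_bay (a point): floor of the clean bay, in its middle (52 mm to +y of the divider), axes as the tray; 180 mm wide, y from 2 to 100 mm, upright end wall 60 mm high. When the used bay is poured the dishes lean on the divider and stay in at 75 degrees
- flask1_mid (a point): used culture flask lying flat: milky plastic body 58 x 42 x 24 mm, short shoulder, white screw cap of 23 mm diameter; 90 mm long in all, 50 g. Point half-way up on the long axis, 33 mm from the body's rear end; x points along the flask to the cap, y across its 42 mm width, z up. Three to five flasks are present
- flask2_mid (a point): used culture flask like the first; may be absent
- flask3_mid (a point): used culture flask like the first; may be absent
- flask4_mid (a point): used culture flask like the first; may be absent
- flask5_mid (a point): used culture flask like the first; may be absent
- dish1_mid (a point): clean round lidded dish, 58 mm across, 14 mm high, 25 g, lying in the clean bay; this point is its centre. One or two are present
- dish2_mid (a point): clean lidded dish like the first; may be absent
- tub: open grey plastic discard tub, 250 mm (its x) by 240 mm (its y), 75 mm high, wall and floor 5 mm, fixed; origin at the centre of its underside
- lamp: white fluorescence illuminator, fixed: a flat deck 150 x 150 mm, 65 mm high, with a lamp house 130 mm high beside it (its x from 75 to 235 mm, 170 mm wide); origin on the underside of the deck, right below the wheel's axis; its -x side, with the window, faces roughly to the robot's left, the lamp house to the robot's right
- window (a point): middle of the 28 x 32 mm window in the deck, 50 mm from the wheel's axis to the lamp's -x, through which one sector of the filter wheel is seen
- wheel (a joint): angle of the filter wheel about its upright axis, growing anticlockwise seen from above, free between stops at -0.4 and 5.5 rad, held by light friction only (0.06 N m). At 0 the blank sector (white square on black) is centred in the window; the other five sectors, 60 degrees apart, bear round glass filters
- knob_grip (a point): point on the wheel's axis in the middle of its black knob, 95 mm above the bench; the knob is a bar 60 mm long, 14 mm thick, 34 mm high (12 mm of it above this point, 22 mm below), standing on a 52 mm round skirt. The bar lies along this point's x axis and turns with the wheel; its -x end has a white line on top and points at the window when the wheel is at 0
- timer: bystander: white bench timer 66 x 60 x 24 mm, lying among the flasks; origin at the centre of its underside
- tip_box: bystander: black pipette-tip box 122 x 85 x 72 mm with a pale lid; origin at the centre of its underside
- medium_bottle: bystander: capped bottle, 75 mm across, 150 mm high; origin at the centre of its underside
- marker: bystander: marker pen 138 mm long, lying; origin at the middle of its underside
There are look-alikes about, which are no part of the job. What is shaped like the part that bears flask2_mid but black or yellow is not meant.

How it is judged:
On the way, in this order (a step that is already met when the one before it is completed fails the run):
1. the wheel's blank sector is centred in the window (within 0.15 rad) (value of joint wheel between -0.15 and 0.15 rad), for 0.3 s.
2. every used flask lies in the tray's used bay, the wheel still at the blank sector (all of step 1 and x of flask1_mid in the frame of tray between -0.092 and 0.092 m and y of flask1_mid in the frame of tray between -0.145 and -0.002 m and z of flask1_mid in the frame of tray between 0 and 0.08 m and x of flask2_mid in the frame of tray between -0.092 and 0.092 m and y of flask2_mid in the frame of tray between -0.145 and -0.002 m and z of flask2_mid in the frame of tray between 0 and 0.08 m and x of flask3_mid in the frame of tray between -0.092 and 0.092 m and y of flask3_mid in the frame of tray between -0.145 and -0.002 m and z of flask3_mid in the frame of tray between 0 and 0.08 m and x of flask4_mid in the frame of tray between -0.092 and 0.092 m and y of flask4_mid in the frame of tray between -0.145 and -0.002 m and z of flask4_mid in the frame of tray between 0 and 0.08 m and x of flask5_mid in the frame of tray between -0.092 and 0.092 m and y of flask5_mid in the frame of tray between -0.145 and -0.002 m and z of flask5_mid in the frame of tray between 0 and 0.08 m and angle between tray's own z axis and vertical below 0.2 rad), for 0.2 s.
3. the tray is lifted and being tipped over the tub (leaning more than 30 degrees) (angle between tray's own z axis and vertical above 0.52 rad and height (world z) of tray_handle above 0.16 m and horizontal distance between tray_handle and tub below 0.22 m), for 0.1 s.
4. every used flask is in the tub (x of flask1_mid in the frame of tub between -0.125 and 0.125 m and y of flask1_mid in the frame of tub between -0.12 and 0.12 m and z of flask1_mid in the frame of tub between 0 and 0.085 m and x of flask2_mid in the frame of tub between -0.125 and 0.125 m and y of flask2_mid in the frame of tub between -0.12 and 0.12 m and z of flask2_mid in the frame of tub between 0 and 0.085 m and x of flask3_mid in the frame of tub between -0.125 and 0.125 m and y of flask3_mid in the frame of tub between -0.12 and 0.12 m and z of flask3_mid in the frame of tub between 0 and 0.085 m and x of flask4_mid in the frame of tub between -0.125 and 0.125 m and y of flask4_mid in the frame of tub between -0.12 and 0.12 m and z of flask4_mid in the frame of tub between 0 and 0.085 m and x of flask5_mid in the frame of tub between -0.125 and 0.125 m and y of flask5_mid in the frame of tub between -0.12 and 0.12 m and z of flask5_mid in the frame of tub between 0 and 0.085 m), for 0.2 s.
At the end, for the whole second after the job is handed in: The wheel shows its blank sector centred in the window (within 0.15 rad); every used flask lies in the tub; the tray stands level, released and at rest on its pad, within 35 mm of where it stood on the pad and parallel to it within 0.3 rad; the clean dishes lie in its clean bay (all of step 1 and all of step 4 and x of dish1_mid in the frame of tray between -0.092 and 0.092 m and y of dish1_mid in the frame of tray between 0 and 0.104 m and z of dish1_mid in the frame of tray between 0 and 0.06 m and x of dish2_mid in the frame of tray between -0.092 and 0.092 m and y of dish2_mid in the frame of tray between 0 and 0.104 m and z of dish2_mid in the frame of tray between 0 and 0.06 m and angle between tray's own z axis and vertical below 0.06 rad and x of tray in the frame of pad between -0.035 and 0.035 m and y of tray in the frame of pad between -0.012 and 0.058 m and z of tray in the frame of pad between -0.002 and 0.008 m and angle between the y axis of tray and the y axis of pad, either way round below 0.3 rad and linear speed of tray below 0.02 m/s and contact force between the fingers and tray below 0.1 N); the robot touches nothing.
It fails at once if a clean dish leaves the clean bay (not ((x of dish1_mid in the frame of tray between -0.1 and 0.1 m and y of dish1_mid in the frame of tray between -0.006 and 0.112 m and z of dish1_mid in the frame of tray between -0.005 and 0.07 m)) or not ((x of dish2_mid in the frame of tray between -0.1 and 0.1 m and y of dish2_mid in the frame of tray between -0.006 and 0.112 m and z of dish2_mid in the frame of tray between -0.005 and 0.07 m))).
It fails at once if a bystander (timer, tip box, bottle or marker) is pushed more than 30 mm (distance of any of timer, tip_box, medium_bottle, marker from where it was at the start of the episode above 0.03 m).
Of flask1, flask2, flask3, flask4, flask5 only 3 to 5 are there at a start; the rules pass over those that are not, and their reading is None.
Of dish1, dish2 only 1 to 2 are there at a start; the rules pass over those that are not, and their reading is None.
At some moment in a run one of flask1, flask2, flask3, flask4, flask5 may be knocked a few centimetres aside while the robot is not near it.
It also fails if it takes over 210 s, if anything falls off the work surface, if the arm or the gripper's body presses on something with over 40 N, if the wrist force passes 120 N, or if a joint passes its speed limit or range.

### The arm

A 6-joint arm with a two-finger parallel gripper is mounted at the origin on the work surface. World frame = base frame: x ahead of the robot, y to its left, z up, the work surface at z = 0. Lengths are in m, angles in rad, forces in N, time in s.
With the tool pointing down it reaches from about 0.325 to 0.875 m from the base axis. Payload 4.4 kg.
Tool frame: the origin (TCP) lies midway between the tips of the shut fingers; the grasp point (between the pads) lies 19 mm behind it; z points along the fingers, y is the line along which they close (so a half turn about z gives the same grasp; the last joint's range is limited). The gripper opens to 85 mm and grips with 20 to 120 N. Pads are 22 mm wide; open, the fingers measure 114 mm over their backs; the gripper's body (76 mm by 85 mm) begins 54 mm behind the grasp point. The pads swing forward as they close: fully open they stand 13 mm farther back than shut.
Start: joints at [-1.288, 0.207, 1.542, -0, 1.393, -0.15], TCP at [0.241, -0.522, 0.231] pointing down, gripper open.
Joint ranges: [-2.73, 2.73], [-0.86, 2.22], [0.23, 2.46], [-1.11, 4.25], [0.08, 2.63], [-2.82, 2.82]. Speed limits (rad/s): [2.79, 2.79, 3.14, 3.14, 3.14, 3.14].

### API

Orientations are given as a unit quaternion [w, x, y, z].
In Python, from cell import env, cams, ticket gives the robot as it stands. The module is installed in compiled form; this text tells all that it offers.
- The arm moves only by the tool servo_tool, never from a script. Its argument "targets" is text: rows parted by semicolons, each of 7 numbers parted by spaces: the shift along the world's x, y, z each as a share of 0.04 m, from -1 to 1, then the turn, a rotation vector about the world's x, y, z each as a share of 5 degrees, from -1 to 1, then the closure, from 0 (fully open) to 1 (shut). A call has 1 to 12 rows; each row shifts and turns the commanded pose from where the row before left it; what a row does not reach is not made up. A row lasts 1/8 s, in which the tool goes at most 62.5 mm and 10.7 degrees, less where a joint would pass 70% of its speed; a pose out of reach is approached as far as the arm can. A call with a number of a shift or a turn outside -1 to 1 is refused whole. A call with a gripper value outside its range is refused whole. The fingers move at their own pace and stop on an object; "grip_force" is the grip in N (left out, the last holds). Time passes only in rows, so rows that do not move let the fingers close. It gives the time, the measured TCP pose, the force, the opening and the grip force at its end, in the units of the state.
- env.observe(): the state, without advancing time (a new reading comes with each control period).
- cams.get_image(name): name is "scene" or "top"; returns (picture, depth): 384x512x3 uint8, blue, green, red; 384x512 float32, m along the optical axis (not along the pixel's ray), 0 where there is no reading.
- cams.get_calibration(name): a dict with "intrinsics" (3x3 intrinsics, pixels), "k1" (the pictures are not rectified: a ray, as slopes to the right and down, at radius r is drawn at 1 + k1 r^2 times it, then the intrinsics apply), "xyz" and "rotation" of the camera in the world. Camera axes: x right, y up, looking along -z (the intrinsics and any distortion apply to the point x, -y, -z); pixel columns grow to the right and rows downward; lengths in m; the calibration is good to about 2 mm. A picture is of the moment at which its call begins. get_calibration takes no time and is no camera call.
- ticket.sign_off(): hands the job in; it is judged then, once.
Trained networks look in the newest picture that a camera, given by its name, has taken for a name from the list of things; names that differ only in an ending like _2 or _b are one class to them, and where a whole thing is asked for, a point or a joint stands for the part that bears it (a point fixed in the world has none). Each returns a list of dicts, best first, with "p" (0 to 1); they miss things now and then, are a little off and sometimes report something else, mostly with a low value. They report only what shows in the picture. A call takes as long as a camera call. They do not tell look-alikes from the thing itself.
- cams.search_frame(thing, camera): "extent" ([left, top, right, bottom] as shares, 0 to 1, of the picture: columns of its width, rows of its height, round what is visible of it).
- cams.pinpoint(thing, camera): "at" ([column, row] as shares, 0 to 1, of the picture: columns of its width, rows of its height: a listed point, or the origin of a listed thing).
The state is a dict: "time": time; "joint_positions": joint angles; "qd": joint speeds; "joint_torque": joint torques, N m; "tool_pos": TCP position; "orientation": TCP orientation; "ft_force": force on the tool from outside, world axes, zero at the start; "torque": the same for the moment, N m; "opening": opening from 0.0 (shut) to 1.0 (fully open); "grip_force": force on a finger pad.
Only numpy, scipy, OpenCV 4.12 (cv2) and the standard library are available. Lean on these libraries where they do the work, as an engineer would, in place of code of your own. Each camera call takes 0.05 s, during which the arm holds its last target. There are 200 camera calls.

## Working session

There is one attempt and no reset: what is moved stays moved. The work goes in short steps, Python scripts to look and compute and a tool call to move; the robot and the scene stay as the last step left them, time stands still between calls to the robot, and variables do not carry over. Pictures are saved under pics/ and viewed, at most 14 in all, crops included, and the job is handed in when it is done.

Besides the shell and the picture viewer there is one more tool, called after "Call:" by a JSON object that holds its "method" and its "body", one argument or row to a line. servo_tool: Moves the arm, as the interface text tells. Its arguments: {"type":"object","properties":{"targets":{"type":"string"},"grip_force":{"type":"number"}},"required":["targets"]}

```bash
mkdir -p pics; cat > h.py <<'E'
import numpy as np, cv2
from cell import env, cams, ticket
def ray(cam,u,v):
    c=cams.get_calibration(cam);K=np.array(c["intrinsics"]);k1=c["k1"]
    x=(u-K[0,2])/K[0,0];y=(v-K[1,2])/K[1,1]
    xd,yd=x,y
    for _ in range(20):
        s=1+k1*(x*x+y*y);x,y=xd/s,yd/s
    R=np.array(c["rotation"])
    if R.shape!=(3,3):
        from scipy.spatial.transform import Rotation as Q
        R=Q.from_quat([*R[1:],R[0]]).as_matrix()
    return np.array(c["xyz"]),R@np.array([x,-y,-1.])
def atz(cam,u,v,z):
    o,d=ray(cam,u,v);return o+d*(z-o[2])/d[2]
def atd(cam,u,v,dep):
    o,d=ray(cam,u,v);return o+d*dep
def proj(cam,p):
    c=cams.get_calibration(cam);K=np.array(c["intrinsics"]);o,_=ray(cam,0,0)
    R=np.array([ray(cam,K[0,2],K[1,2])[1]]) 
    Rm=np.array(c["rotation"])
    if Rm.shape!=(3,3):
        from scipy.spatial.transform import Rotation as Q
        Rm=Q.from_quat([*Rm[1:],Rm[0]]).as_matrix()
    q=Rm.T@(np.array(p)-o);x,y=q[0]/-q[2],-q[1]/-q[2];s=1+c["k1"]*(x*x+y*y)
    return K[0,0]*x*s+K[0,2],K[1,1]*y*s+K[1,2]
E
python3 - <<'E'
from h import *
for n in("scene","top"):
    im,d=cams.get_image(n);np.savez(f"{n}0.npz",im=im,d=d)
    cv2.imwrite(f"pics/{n}0.png",cv2.resize(im,(800,600),interpolation=cv2.INTER_CUBIC))
    print(n,cams.get_calibration(n))
H={"tray_handle":.085,"used_bay":.007,"clean_bay":.007,"flask1_mid":.012,"dish1_mid":.014,"tub":0,"lamp":0,"window":.065,"knob_grip":.095,"timer":0,"tip_box":0,"medium_bottle":0,"marker":0,"pad":0}
for n in("top","scene"):
  for t,z in H.items():
    for r in cams.pinpoint(t,n)[:8]:
        u,v=r["at"][0]*512,r["at"][1]*384
        print(n,t,round(r["p"],2),int(u),int(v),atz(n,u,v,z).round(3)[:2])
print(env.observe())
E
```

```text
scene {'intrinsics': array([[415.08232823,   0.        , 254.08400051],
       [  0.        , 415.08232823, 187.53482093],
       [  0.        ,   0.        ,   1.        ]]), 'k1': -0.1069760833998069, 'xyz': array([0.92659439, 0.8152751 , 0.97076264]), 'rotation': array([0.2304037 , 0.08156728, 0.35686148, 0.90161566])}
top {'intrinsics': array([[396.49313144,   0.        , 251.48793243],
       [  0.        , 396.49313144, 191.78258334],
       [  0.        ,   0.        ,   1.        ]]), 'k1': -0.04449433632223392, 'xyz': array([0.46891857, 0.07434504, 1.3177599 ]), 'rotation': array([-0.69607626, -0.02013883,  0.02488301,  0.71725387])}
top tray_handle 0.61 167 218 [0.472 0.33 ]
top tray_handle 0.18 334 158 [ 0.644 -0.2  ]
top used_bay 0.89 186 221 [0.46  0.283]
top clean_bay 0.63 149 216 [0.481 0.403]
top flask1_mid 0.89 382 226 [ 0.424 -0.366]
top dish1_mid 0.23 385 176 [ 0.591 -0.381]
top tub 0.88 264 153 [0.681 0.016]
top lamp 0.63 391 177 [ 0.587 -0.41 ]
top window 0.74 333 189 [ 0.549 -0.194]
top window 0.61 378 175 [ 0.589 -0.343]
top knob_grip 0.63 401 172 [ 0.594 -0.40
[... 1136 characters left out ...]
me': 1.5, 'joint_positions': array([-1.28850959e+00,  2.06614893e-01,  1.54151917e+00, -1.85628760e-06,
        1.39352382e+00, -1.50509991e-01]), 'qd': array([-0.00153537,  0.00122608, -0.00015677,  0.00015441,  0.00066098,
        0.00124557]), 'joint_torque': array([ 8.68805982e-04, -3.83042550e+01, -2.91959202e+01, -2.18337282e-04,
        9.44792737e-04, -1.34092946e-05]), 'tool_pos': array([ 0.24114106, -0.52197505,  0.2312641 ]), 'orientation': array([-3.24817964e-05,  9.76677066e-01,  2.14713549e-01, -3.05885472e-06]), 'ft_force': array([ 0.46542568,  0.05901166, -0.23759952]), 'torque': array([-0.00900223,  0.01532019, -0.04775219]), 'grip_force': 0.0, 'opening': 1.0013253069692216}
```

View pics/top0.png

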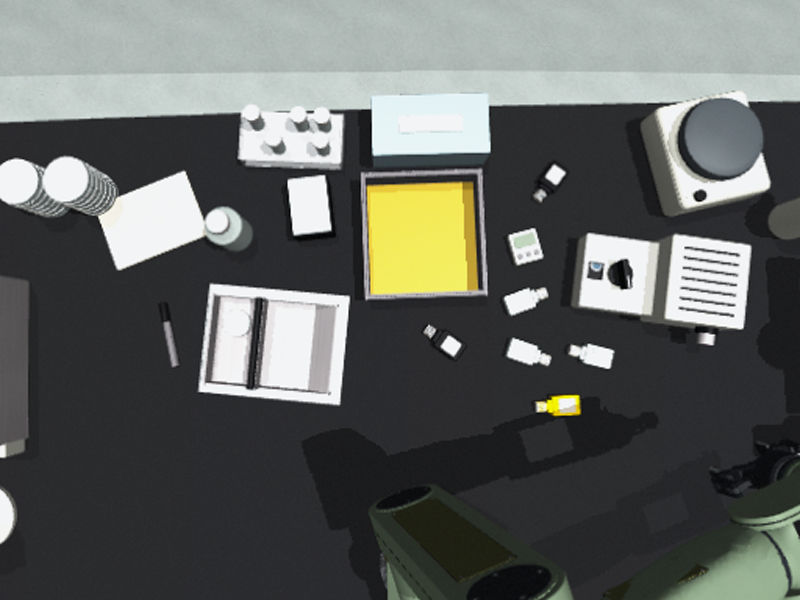

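View pics/scene0.png

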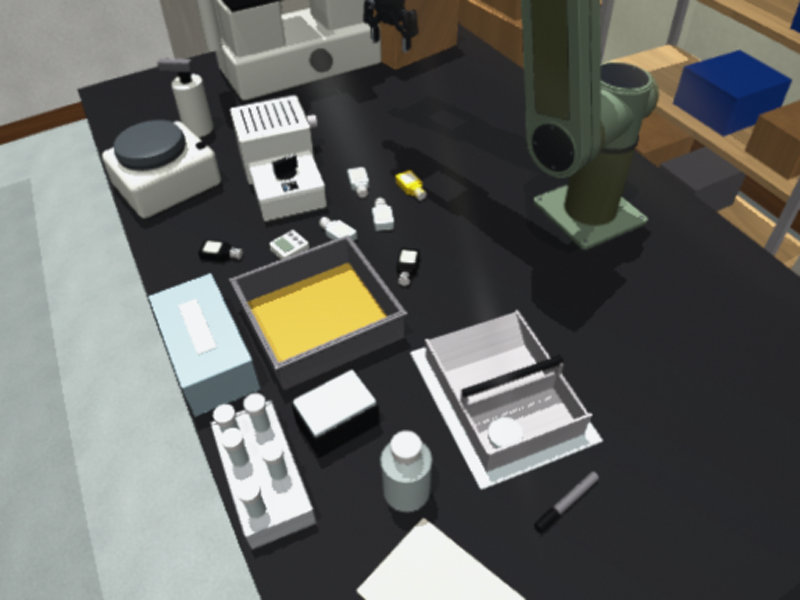

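The bench shows milky flasks at top-view (525,300), (527,352) and (592,355). The look-alikes to leave are black at (550,180) and (445,341), and yellow at (560,405). The dish is at (235,322), the knob at (622,272) and the window at (596,270). I'll check these in a close crop.

```bash
python3 - <<'E'
from h import *
z=np.load("top0.npz");im,d=z["im"],z["d"]
c=im[140:250,315:455];cv2.imwrite("pics/crop1.png",cv2.resize(c,(763,600),interpolation=cv2.INTER_CUBIC))
hsv=cv2.cvtColor(im,cv2.COLOR_BGR2HSV)
m=((hsv[...,2]>130)&(hsv[...,1]<60)).astype(np.uint8)
n,l,s,ce=cv2.connectedComponentsWithStats(m)
for i in range(1,n):
    if 40<s[i,4]<900 and 300<ce[i][0]<420 and 100<ce[i][1]<270:
        v,u=np.where(l==i);P=np.array([atz("top",a+.5,b+.5,.012)[:2] for a,b in zip(u,v)])
        r=cv2.minAreaRect((P*1000).astype(np.float32))
        mu=P.mean(0);w,V=np.linalg.eigh(np.cov(P.T));ax=V[:,1]
        t=(P-mu)@ax;sk=(t**3).mean();ax=ax*np.sign(sk)  # long tail toward cap
        t=(P-mu)@ax
        print(s[i,:5],ce[i].round(),"mean",mu.round(3),"rect",np.round(r[0]),np.round(r[1]),"yaw",np.degrees(np.arctan2(ax[1],ax[0])).round(0),"ext",t.min().round(3),t.max().round(3), "mid",(mu+ax*((t.min()+.033))).round(3),"z",np.round(np.median([atd("top",a+.5,b+.5,d[b,a])[2] for a,b in zip(u,v)]),3))
E
```

```text
[349 105  13  13 100] [355. 111.] mean [ 0.811 -0.293] rect [ 811. -293.] [32. 36.] yaw 135.0 ext -0.018 0.018 mid [ 0.801 -0.283] z 0.023
[325 146  23  24 373] [336. 157.] mean [ 0.657 -0.222] rect [ 657. -222.] [68. 61.] yaw 12.0 ext -0.035 0.035 mid [ 0.655 -0.222] z 0.023
[323 184  28  18 301] [335. 192.] mean [ 0.542 -0.215] rect [ 544. -220.] [43. 90.] yaw -71.0 ext -0.04 0.051 mid [ 0.54  -0.208] z 0.022
[324 216  29  18 298] [337. 226.] mean [ 0.43  -0.215] rect [ 428. -220.] [91. 42.] yaw -110.0 ext -0.04 0.051 mid [ 0.433 -0.209] z 0.022
[364 220  29  16 296] [380. 227.] mean [ 0.421 -0.357] rect [ 423. -351.] [92. 42.] yaw 75.0 ext -0.04 0.052 mid [ 0.42  -0.364] z 0.023
[358 255  10   9  88] [363. 259.] mean [ 0.319 -0.296] rect [ 318. -295.] [30. 26.] yaw 78.0 ext -0.017 0.017 mid [ 0.322 -0.28 ] z 0.023
```

View pics/crop1.png

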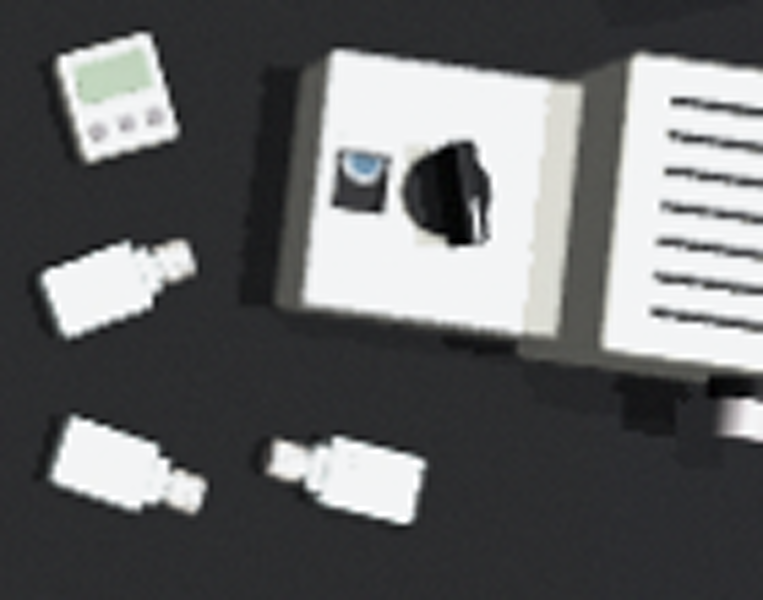

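The crop confirms three milky flasks, and the black and yellow ones are rejected. The knob's white line points to image-down (about 90° from the window), and a blue filter sits partly in the window. Next I'll measure the knob, lamp, tray and tub geometry.

```bash
python3 - <<'E'
from h import *
z=np.load("top0.npz");im,d=z["im"],z["d"]
v,u=np.mgrid[0:384,0:512]
W=np.zeros((384,512,3))
for b in range(90,280):
    for a in range(100,500): W[b,a]=atd("top",a+.5,b+.5,d[b,a])
W[d==0]=0
def rect(m,name):
    P=W[m][:,:2];r=cv2.minAreaRect((P*1000).astype(np.float32));w,V=np.linalg.eigh(np.cov(P.T))
    print(name,len(P),"c",np.round(r[0]),"sz",np.round(r[1]),"ang",round(r[2],1),"pca",np.degrees(np.arctan2(V[1,1],V[0,1])).round(1),"mean",P.mean(0).round(4))
X,Y,Z=W[...,0],W[...,1],W[...,2]
k=(abs(X-.594)<.05)&(abs(Y+.405)<.05)
rect(k&(Z>.1),"knob");rect(k&(Z>.085),"knob2")
dk=(abs(X-.59)<.12)&(abs(Y+.39)<.15)&(abs(Z-.065)<.008);rect(dk,"deck")
rect((abs(X-.59)<.13)&(Y<-.42)&(Y>-.68)&(abs(Z-.13)<.01),"house")
t=(abs(X-.47)<.15)&(abs(Y-.3)<.2)
rect(t&(Z>.077)&(Z<.11),"handle");rect(t&(Z>.04)&(Z<.065),"rims")
rect(t&(Z>.002)&(Z<.012),"floor")
rect((abs(X-.68)<.2)&(abs(Y)<.16)&(abs(Z-.075)<.01),"tubrim")
# window dark px in deck, knob px colour
hsv=cv2.cvtColor(im,cv2.COLOR_BGR2HSV)
g=im.max(2)
print(g[162:192,370:412])
wm=(u>372)&(u<388)&(v>163)&(v<183)&(g<110);P=np.array([atz("top",a+.5,b+.5,.065) for b,a in zip(*np.where(wm))]);print("win",len(P),P.mean(0).round(3),cv2.minAreaRect((P[:,:2]*1000).astype(np.float32)))
E
```

```text
Traceback (most recent call last):
  File "h.py", line 17, in atd
    o,d=ray(cam,u,v);return o+d*dep
        ~~~^^^^^^^^^
  File "h.py", line 4, in ray
    c=cams.get_calibration(cam);K=np.array(c["intrinsics"]);k1=c["k1"]
ValueError: time passes only in moves, steps and waits
```

```bash
cat > h.py <<'E'
import numpy as np, cv2, os, pickle
from cell import env, cams, ticket
from scipy.spatial.transform import Rotation as Q
if not os.path.exists("cal.pkl"): pickle.dump({n:cams.get_calibration(n) for n in("top","scene")},open("cal.pkl","wb"))
C=pickle.load(open("cal.pkl","rb"))
def ray(cam,u,v):
    c=C[cam];K=c["intrinsics"];k=c["k1"]
    u,v=np.asarray(u,float),np.asarray(v,float)
    xd,yd=(u-K[0,2])/K[0,0],(v-K[1,2])/K[1,1];x,y=xd,yd
    for _ in range(15):
        s=1+k*(x*x+y*y);x,y=xd/s,yd/s
    R=Q.from_quat(np.roll(c["rotation"],-1)).as_matrix()
    return c["xyz"],np.stack([x,-y,-np.ones_like(x)],-1)@R.T
def atz(cam,u,v,z):
    o,d=ray(cam,u,v);return o+d*((z-o[2])/d[...,2])[...,None]
def cloud(cam,d):
    v,u=np.mgrid[0:384,0:512]+.5
    o,r=ray(cam,u,v);W=o+r*d[...,None];W[d==0]=0;return W
def rect(W,m,name):
    P=W[m][:,:2]
    if len(P)<4: print(name,len(P));return
    r=cv2.minAreaRect((P*1000).astype(np.float32));w,V=np.linalg.eigh(np.cov(P.T))
    print(name,len(P),"c",np.round(r[0]),"sz",np.round(r[1]),"ang",round(r[2],1),"pca",np.degrees(np.arctan2(V[1,1],V[0,1])).round(1),"mean",P.mean(0).round(4))
E
python3 - <<'E'
from h import *
z=np.load("top0.npz");im,d=z["im"],z["d"];W=cloud("top",d)
v,u=np.mgrid[0:384,0:512]
X,Y,Z=W[...,0],W[...,1],W[...,2]
k=(abs(X-.594)<.05)&(abs(Y+.405)<.05)
rect(W,k&(Z>.1),"knob");rect(W,k&(Z>.085),"knob2")
rect(W,(abs(X-.59)<.12)&(abs(Y+.39)<.15)&(abs(Z-.065)<.008),"deck")
rect(W,(abs(X-.59)<.13)&(Y<-.42)&(Y>-.68)&(abs(Z-.13)<.01),"house")
t=(abs(X-.47)<.15)&(abs(Y-.3)<.2)
rect(W,t&(Z>.077)&(Z<.11),"handle");rect(W,t&(Z>.04)&(Z<.065),"rims")
rect(W,t&(Z>.002)&(Z<.012),"floor")
rect(W,(abs(X-.68)<.2)&(abs(Y)<.16)&(abs(Z-.075)<.01),"tubrim")
g=im.max(2)
for r in g[163:188,390:408]:print(*r)
wm=(u>372)&(u<388)&(v>163)&(v<183)&(g<110)
W2=atz("top",u+.5,v+.5,np.full(u.shape,.065));rect(W2,wm,"win")
E
```

```text
knob 92 c [ 585. -401.] sz [59. 16.] ang 4.2 pca -175.2 mean [ 0.5854 -0.4002]
knob2 132 c [ 585. -400.] sz [59. 17.] ang 4.2 pca -175.1 mean [ 0.5849 -0.3986]
deck 2042 c [ 578. -432.] sz [219. 163.] ang 81.1 pca 67.4 mean [ 0.5853 -0.4026]
house 2819 c [ 561. -552.] sz [165. 170.] ang 81.0 pca 173.8 mean [ 0.5602 -0.5499]
handle 327 c [529. 264.] sz [139. 333.] ang 38.1 pca 157.1 mean [0.4713 0.335 ]
rims 710 c [480. 282.] sz [326. 229.] ang 85.3 pca 84.4 mean [0.4643 0.3048]
floor 3761 c [470. 300.] sz [399. 300.] ang 89.8 pca 95.1 mean [0.4656 0.3117]
tubrim 1196 c [715. -10.] sz [327. 266.] ang 0.5 pca 173.6 mean [ 0.7084 -0.0062]
245 245 245 245 245 245 245 245 245 245 245 245 245 245 245 245 245 245
245 245 245 244 244 245 245 244 245 245 245 245 245 245 245 245 245 245
245 245 245 245 245 245 245 215 213 199 192 202 244 245 245 245 245 245
234 234 234 233 244 216 190 98 94 69 44 74 214 245 245 245 245 245
221 221 221 180 189 103 23 7 17 60 53 51 149 245 245 245 245 245
221 200 157 87 41 14 6 11 17 60 54 51 152 245 245 245 245 245
182 122 42 23 18 7 9 8 10 55 55 51 108 244 245
[... 469 characters left out ...]
24 26 11 9 11 8 42 134 200 45 146 245 245 245
87 53 59 32 25 23 9 8 7 8 34 84 238 52 193 245 245 245
172 65 55 32 25 25 13 10 5 8 26 63 245 50 174 245 245 245
235 150 53 25 26 25 15 10 9 9 22 65 233 84 151 245 245 244
245 214 188 127 54 23 14 9 7 6 20 61 219 100 156 245 245 245
245 229 222 206 189 160 116 27 7 7 17 60 183 141 125 244 245 245
245 228 222 221 220 213 177 49 7 8 9 65 142 145 228 245 245 245
245 240 239 239 239 239 234 180 171 222 225 226 230 232 245 245 245 245
245 245 245 245 245 245 245 239 238 245 245 245 245 245 245 245 245 245
245 245 245 244 245 244 245 245 245 245 245 245 245 245 245 245 245 245
win 56 c [ 597. -342.] sz [53. 32.] ang 57.9 pca 58.7 mean [ 0.5894 -0.3502]
```

Knob is at (0.585, -0.401). The bar's yaw puts the wheel at about +1.81 rad, so it needs about -104°. Going above the knob with a -20° turn.

Call:
{"method": "servo_tool", "body": {
  "targets": "0.86 0.3 0 0 0 -0.41 0;0.86 0.3 0 0 0 -0.41 0;0.86 0.3 0 0 0 -0.41 0;0.86 0.3 0 0 0 -0.41 0;0.86 0.3 0 0 0 -0.41 0;0.86 0.3 0 0 0 -0.41 0;0.86 0.3 0 0 0 -0.41 0;0.86 0.3 0 0 0 -0.41 0;0.86 0.3 0 0 0 -0.41 0;0.86 0.3 0 0 0 -0.41 0;0 0 0 0 0 0 0;0 0 0 0 0 0 0",
  "grip_force": 30
}}

```text
time: 3.0
tool_pos: [0.5847, -0.4021, 0.2309]
orientation: [-0.0, 0.999, 0.038, -0.001]
ft_force: [-1.0, 0.1, -0.0]
opening: 0.998
grip_force: 0.0
```

```bash
cat > st.py <<'E'
from h import *
s=env.observe();R=Q.from_quat(np.roll(s["orientation"],-1)).as_matrix()
print("t",round(s["time"],2),"q",s["joint_positions"].round(2),"p",s["tool_pos"].round(4),"tooly deg",np.degrees(np.arctan2(R[1,1],R[0,1])).round(1),"z",R[:,2].round(3),"F",s["ft_force"].round(1),"op",round(s["opening"],3),"g",round(s["grip_force"],1))
E
python3 st.py
```

```text
t 3.0 q [-0.72  0.49  1.16 -0.    1.49  0.77] p [ 0.5847 -0.4021  0.2309] tooly deg -85.7 z [-0.001  0.    -1.   ] F [-1.   0.1 -0. ] op 0.998 g 0.0
```

Call:
{"method": "servo_tool", "body": {
  "targets": "0 0 -0.93 0 0 0 0;0 0 -0.93 0 0 0 0;0 0 -0.93 0 0 0 0;0 0 -0.93 0 0 0 0;0 0 0 0 0 0 0;0 0 0 0 0 0 1;0 0 0 0 0 0 1;0 0 0 0 0 0 1;0 0 0 0 0 0 1;0 0 0 0 0 0 1;0 0 0 0 0 0 1;0 0 0 0 0 0 1",
  "grip_force": 30
}}

```text
time: 4.5
tool_pos: [0.5856, -0.3996, 0.0842]
orientation: [-0.002, 0.999, 0.038, -0.0]
ft_force: [-2.7, 7.1, 6.5]
opening: 0.153
grip_force: 33.9
```

Call:
{"method": "servo_tool", "body": {
  "targets": "0 0 0 0 0 -1 1;0 0 0 0 0 -1 1;0 0 0 0 0 -1 1;0 0 0 0 0 -1 1;0 0 0 0 0 -1 1;0 0 0 0 0 -1 1;0 0 0 0 0 -1 1;0 0 0 0 0 -1 1;0 0 0 0 0 -1 1;0 0 0 0 0 -1 1;0 0 0 0 0 -1 1;0 0 0 0 0 -1 1"
}}

```text
time: 6.0
tool_pos: [0.5869, -0.3967, 0.0841]
orientation: [-0.004, 0.884, -0.468, -0.001]
ft_force: [0.9, 12.4, 8.1]
opening: 0.159
grip_force: 34.1
```

Call:
{"method": "servo_tool", "body": {
  "targets": "0 0 0 0 0 -1 1;0 0 0 0 0 -1 1;0 0 0 0 0 -1 1;0 0 0 0 0 -1 1;0 0 0 0 0 -1 1;0 0 0 0 0 -1 1;0 0 0 0 0 -1 1;0 0 0 0 0 -1 1;0 0 0 0 0 -0.8 1;0 0 0 0 0 0 1;0 0 0 0 0 0 1;0 0 0 0 0 0 1"
}}

```text
time: 7.5
tool_pos: [0.5893, -0.3962, 0.0842]
orientation: [0.005, -0.646, 0.764, 0.001]
ft_force: [6.3, 13.2, 4.7]
opening: 0.155
grip_force: 33.6
```

```bash
python3 st.py
```

```text
t 7.5 q [-0.72  0.62  1.29  0.01  1.24  2.59] p [ 0.5893 -0.3962  0.0842] tooly deg 170.4 z [ 0.006  0.008 -1.   ] F [ 6.3 13.2  4.7] op 0.155 g 33.6
```

Call:
{"method": "servo_tool", "body": {
  "targets": "0 0 0 0 0 0 0;0 0 0 0 0 0 0;0 0 0 0 0 0 0;0 0 0.5 0 0 0 0;0 0 1 0 0 0 0;0 0 1 0 0 0 0;0 0 1 0 0 0 0;-0.7 0 0 0 0 1 0;-1 0 0 0 0 1 0;-1 0 0 0 0 1 0;-1 0 0 0 0 1 0;0 0 0 0 0 0 0"
}}

```text
time: 9.0
tool_pos: [0.435, -0.4026, 0.2241]
orientation: [0.0, 0.767, -0.642, 0.001]
ft_force: [1.2, 0.1, 0.1]
opening: 1.002
grip_force: 0.0
```

```bash
cat > look.py <<'E'
from h import *
import sys
def snap(tag,cam="top"):
    im,d=cams.get_image(cam);np.savez(f"{tag}.npz",im=im,d=d);return im,d,cloud(cam,d)
def flasks(im,W,x=(.3,.65),y=(-.5,.6)):
    hsv=cv2.cvtColor(im,cv2.COLOR_BGR2HSV)
    m=((hsv[...,2]>130)&(hsv[...,1]<60)).astype(np.uint8)
    n,l,s,ce=cv2.connectedComponentsWithStats(m)
    for i in range(1,n):
        if not 90<s[i,4]<420: continue
        v,u=np.where(l==i);P=atz("top",u+.5,v+.5,np.full(u.shape,.012))[:,:2];mu=P.mean(0)
        if not(x[0]<mu[0]<x[1] and y[0]<mu[1]<y[1]):continue
        w,V=np.linalg.eigh(np.cov(P.T));ax=V[:,1];t=(P-mu)@ax;ax=ax*np.sign((t**3).mean());t=(P-mu)@ax
        print("blob",s[i,4],ce[i].round(),"yaw",np.degrees(np.arctan2(ax[1],ax[0])).round(0),"ext",t.min().round(3),t.max().round(3),"mid",(mu+ax*(t.min()+.033)).round(3))
E
python3 - <<'E'
from look import *
im,d,W=snap("t1")
X,Y,Z=W[...,0],W[...,1],W[...,2]
k=(abs(X-.59)<.05)&(abs(Y+.4)<.05)
rect(W,k&(Z>.1),"knob");flasks(im,W)
cv2.imwrite("pics/crop2.png",cv2.resize(im[140:250,315:455],(763,600),interpolation=cv2.INTER_CUBIC))
E
python3 st.py
```

```text
knob 91 c [ 589. -398.] sz [62. 14.] ang 81.1 pca 79.9 mean [ 0.5885 -0.3971]
blob 295 [335. 192.] yaw -71.0 ext -0.04 0.051 mid [ 0.541 -0.208]
blob 105 [288. 221.] yaw -130.0 ext -0.018 0.018 mid [ 0.441 -0.067]
blob 282 [337. 226.] yaw -110.0 ext -0.038 0.052 mid [ 0.432 -0.209]
blob 288 [380. 227.] yaw 75.0 ext -0.04 0.052 mid [ 0.42  -0.364]
t 9.05 q [-0.89  0.25  1.5   0.    1.39  2.07] p [ 0.4366 -0.4028  0.2243] tooly deg -169.9 z [ 0.002 -0.002 -1.   ] F [ 0.2 -0.7  0.9] op 1.004 g 0.0
```

View pics/crop2.png

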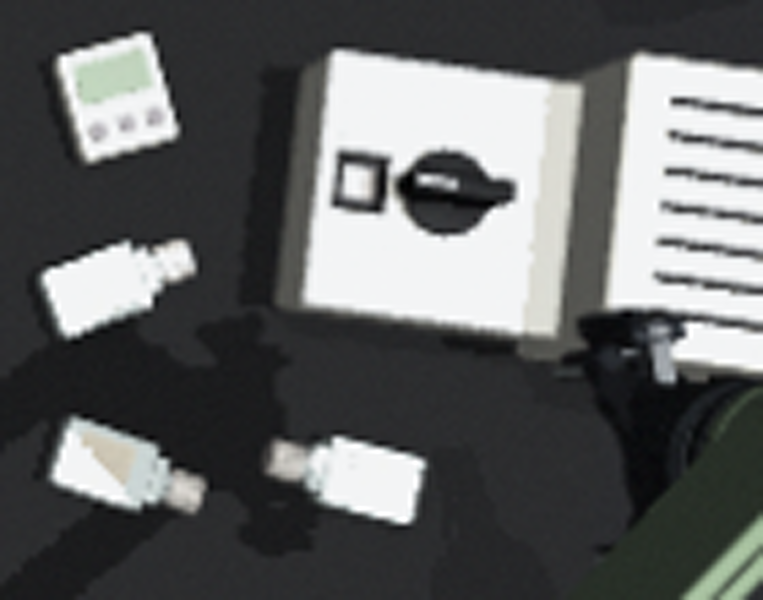

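The window now shows the white square centred and the knob is parallel to the lamp axis, so step 1 is met. Next is flask A at (0.420, -0.364), yaw 75°. I'll unwind the wrist on the way.

Call:
{"method": "servo_tool", "body": {
  "targets": "-0.4 1 0 0 0 1 0;0 0 0 0 0 1 0;0 0 0 0 0 1 0;0 0 0 0 0 1 0;0 0 0 0 0 1 0;0 0 0 0 0 1 0;0 0 0 0 0 1 0;0 0 0 0 0 1 0;0 0 0 0 0 1 0;0 0 0 0 0 1 0;0 0 0 0 0 1 0;0 0 0 0 0 1 0"
}}

```text
time: 10.55
tool_pos: [0.4227, -0.3624, 0.2236]
orientation: [0.0, 0.986, -0.17, 0.001]
ft_force: [-0.3, 0.4, 0.8]
opening: 1.001
grip_force: 0.0
```

Call:
{"method": "servo_tool", "body": {
  "targets": "0 0 0 0 0 1 0;0 0 0 0 0 1 0;0 0 0 0 0 1 0;0 0 0 0 0 1 0;0 0 0 0 0 1 0;0 0 0 0 0 1 0;0 0 0 0 0 1 0;0 0 0 0 0 1 0;0 0 0 0 0 1 0;0 0 0 0 0 1 0;0 0 0 0 0 1 0;0 0 0 0 0 1 0"
}}

```text
time: 12.05
tool_pos: [0.4227, -0.3624, 0.2236]
orientation: [0.001, 0.938, 0.346, 0.001]
ft_force: [0.2, 0.2, -0.0]
opening: 0.998
grip_force: 0.0
```

Call:
{"method": "servo_tool", "body": {
  "targets": "0 0 -0.5 0 0 1 0;0 0 -0.5 0 0 1 0;0 0 -0.5 0 0 1 0;0 0 -0.5 0 0 1 0;0 0 0 0 0 1 0;0 0 0 0 0 1 0;0 0 0 0 0 1 0;0 0 0 0 0 0 0;0 0 0 0 0 0 0"
}}

```text
time: 13.18
tool_pos: [0.422, -0.3622, 0.1429]
orientation: [0.001, 0.792, 0.61, 0.0]
ft_force: [0.2, -0.2, -0.1]
opening: 0.997
grip_force: 0.0
```

```bash
python3 st.py
```

```text
t 13.18 q [-0.87  0.25  1.68  0.    1.21 -0.61] p [ 0.422  -0.3622  0.1429] tooly deg -14.8 z [ 0.001 -0.001 -1.   ] F [ 0.2 -0.2 -0.1] op 0.997 g 0.0
```

Call:
{"method": "servo_tool", "body": {
  "targets": "0 0 -0.88 0 0 0 0;0 0 -0.88 0 0 0 0;0 0 -0.88 0 0 0 0;0 0 -0.88 0 0 0 0;0 0 0 0 0 0 0;0 0 0 0 0 0 1;0 0 0 0 0 0 1;0 0 0 0 0 0 1;0 0 0 0 0 0 1;0 0 0 0 0 0 1;0 0 0.5 0 0 0 1;0 0 0.5 0 0 0 1",
  "grip_force": 25
}}

```text
time: 14.68
tool_pos: [0.4209, -0.3616, 0.0421]
orientation: [-0.0, 0.792, 0.611, -0.0]
ft_force: [1.0, 0.5, -0.1]
opening: 0.484
grip_force: 26.4
```

```bash
python3 st.py; python3 - <<'E'
from look import *
z=np.load("top0.npz");im,d=z["im"],z["d"];W=cloud("top",d)
X,Y,Z=W[...,0],W[...,1],W[...,2]
g=im.max(2)
t=(abs(X-.47)<.1)&(abs(Y-.33)<.05)
rect(W,t&(Z>.085)&(Z<.1)&(g<90),"handle")
v,u=np.mgrid[0:384,0:512]
m=(abs(X-.47)<.13)&(abs(Y-.3)<.2)&(g>110)
W5=atz("top",u+.5,v+.5,np.full(u.shape,.055));rect(W5,m&(abs(W5[...,0]-.46)<.13),"tray outline@.055")
for c in[(210,285),(350,295),(340,404),(200,392)]:print(atz("top",*(np.array(c)*.64),np.array(.055)).round(3))
W7=atz("top",u+.5,v+.5,np.full(u.shape,.075))
tb=(abs(X-.68)<.2)&(abs(Y)<.16)&(abs(Z-.075)<.006)
sub=tb&(X<.75);rect(W,sub,"tubrim")
for c in[(362,173),(484,172),(487,295),(364,300)]:print("tub",atz("top",*(np.array(c)*.64),np.array(.075)).round(3))
E
```

```text
t 14.68 q [-0.87  0.39  1.74  0.    1.01 -0.61] p [ 0.4209 -0.3616  0.0421] tooly deg -14.7 z [-0.     0.001 -1.   ] F [ 1.   0.5 -0.1] op 0.484 g 26.4
handle 275 c [468. 341.] sz [ 16. 178.] ang 83.2 pca 173.2 mean [0.4692 0.3401]
tray outline@.055 5737 c [481. 281.] sz [341. 259.] ang 83.2 pca 89.0 mean [0.4673 0.2988]
[0.591 0.439 0.055]
[0.561 0.152 0.055]
[0.341 0.178 0.055]
[0.373 0.462 0.055]
tubrim 587 c [651.  -2.] sz [198. 250.] ang 0.4 pca 90.5 mean [0.6158 0.0008]
tub [0.809 0.12  0.075]
tub [ 0.804 -0.129  0.075]
tub [ 0.552 -0.125  0.075]
tub [0.549 0.123 0.075]
```

Flask is gripped (41 mm). Tray handle is at (0.469, 0.341), with tray x at -6.8°. Carrying to bay position x = -46, y = -65.

Call:
{"method": "servo_tool", "body": {
  "targets": "0 0 1 0 0 0.8 1;0 0.3 1 0 0 0.8 1;0 0.8 1 0 0 0 1;0 1 0 0 0 0 1;0 1 0 0 0 0 1;0 1 0 0 0 0 1;0 1 0 0 0 0 1;0 1 0 0 0 0 1;0 1 0 0 0 0 1;0 1 0 0 0 0 1;0 1 0 0 0 0 1;0 1 0 0 0 0 1"
}}

```text
time: 16.18
tool_pos: [0.4208, 0.0433, 0.1619]
orientation: [0.0, 0.747, 0.664, 0.0]
ft_force: [1.0, -0.2, -0.4]
opening: 0.489
grip_force: 26.4
```

Call:
{"method": "servo_tool", "body": {
  "targets": "0 1 0 0 0 0 1;0 1 0 0 0 0 1;0 1 0 0 0 0 1;0 1 0 0 0 0 1;0 1 0 0 0 0 1;-0.12 1 0 0 0 0 1;0 0 0 0 0 0 1;0 0 0 0 0 0 1"
}}

```text
time: 17.18
tool_pos: [0.416, 0.2815, 0.1615]
orientation: [0.0, 0.747, 0.665, -0.0]
ft_force: [0.4, -0.4, 0.0]
opening: 0.488
grip_force: 26.4
```

```bash
python3 st.py; python3 - <<'E'
from look import *
im,d,W=snap("t2","scene")
cv2.imwrite("pics/s2.png",cv2.resize(im[130:330,200:460],(780,600),interpolation=cv2.INTER_CUBIC))
E
```

```text
t 17.18 q [ 0.42  0.12  1.79 -0.    1.23  0.54] p [0.416  0.2815 0.1615] tooly deg -6.7 z [-0.    -0.001 -1.   ] F [ 0.4 -0.4  0. ] op 0.488 g 26.4
```

View pics/s2.png

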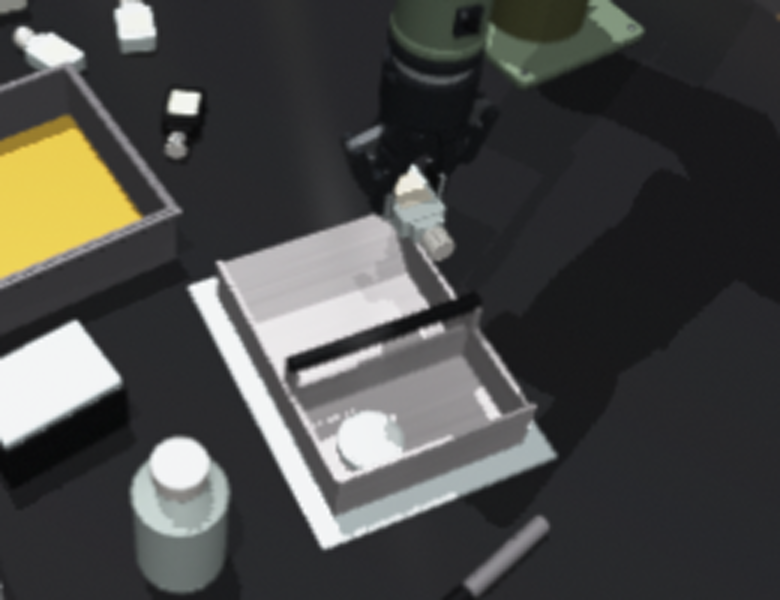

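The scene view shows the flask held with its cap toward the divider, above the used bay's near wall. Lowering and releasing with a partial opening.

Call:
{"method": "servo_tool", "body": {
  "targets": "0 0 -0.83 0 0 0 1;0 0 -0.83 0 0 0 1;0 0 -0.83 0 0 0 1;0 0 -0.83 0 0 0 1;0 0 0 0 0 0 1;0 0 0 0 0 0 0.4;0 0 0 0 0 0 0.4;0 0 0 0 0 0 0.4;0 0 0.5 0 0 0 0.4;0 0 1 0 0 0 0.4;0 0 1 0 0 0 0;0 0 1 0 0 0 0"
}}

```text
time: 18.73
tool_pos: [0.4164, 0.2821, 0.1709]
orientation: [0.0, 0.747, 0.665, 0.001]
ft_force: [0.7, -0.1, -0.5]
opening: 0.986
grip_force: 0.0
```

```bash
python3 st.py; python3 - <<'E'
from look import *
im,d,W=snap("t3");flasks(im,W)
E
```

```text
t 18.73 q [ 0.42  0.11  1.78 -0.    1.25  0.54] p [0.4164 0.2821 0.1709] tooly deg -6.7 z [ 0.001  0.    -1.   ] F [ 0.7 -0.1 -0.5] op 0.986 g 0.0
blob 301 [335. 192.] yaw -71.0 ext -0.04 0.051 mid [ 0.54  -0.208]
blob 105 [288. 221.] yaw -130.0 ext -0.018 0.018 mid [ 0.441 -0.067]
blob 297 [337. 226.] yaw -110.0 ext -0.04 0.051 mid [ 0.433 -0.209]
```

Call:
{"method": "servo_tool", "body": {
  "targets": "0.42 -1 0 0 0 -0.89 0;0 -1 0 0 0 -0.89 0;0 -1 0 0 0 -0.89 0;0 -1 0 0 0 0 0;0 -1 0 0 0 0 0;0 -1 0 0 0 0 0;0 -1 0 0 0 0 0;0 -1 0 0 0 0 0;0 -1 0 0 0 0 0;0 -1 0 0 0 0 0;0 -1 0 0 0 0 0;0 -1 0 0 0 0 0"
}}

```text
time: 20.27
tool_pos: [0.4333, -0.1994, 0.1695]
orientation: [0.001, 0.819, 0.573, 0.0]
ft_force: [0.8, -0.2, -0.8]
opening: 1.002
grip_force: 0.0
```

Call:
{"method": "servo_tool", "body": {
  "targets": "0 -0.28 0 0 0 0 0;0 0 -0.6 0 0 0 0;0 0 -0.6 0 0 0 0;0 0 -0.6 0 0 0 0;0 0 0 0 0 0 0"
}}

```text
time: 20.9
tool_pos: [0.4315, -0.2071, 0.0952]
orientation: [-0.003, 0.819, 0.574, -0.001]
ft_force: [-0.0, 0.1, 0.4]
opening: 1.003
grip_force: 0.0
```

```bash
python3 st.py; python3 - <<'E'
from look import *
im,d,W=snap("t4")
v,u=np.mgrid[0:384,0:512]
print("bay check"); X,Y,Z=W[...,0],W[...,1],W[...,2]
o=np.array([.469,.341]);ex=np.array([.993,-.118]);ey=np.array([.118,.993])
tx=(W[...,:2]-o)@ex;ty=(W[...,:2]-o)@ey
m=(abs(tx)<.085)&(ty<-.01)&(ty>-.1)&(Z>.02)&(Z<.045);print(m.sum(),tx[m].min(),tx[m].max(),ty[m].min(),ty[m].max(),np.median(Z[m]))
flasks(im,W)
E
```

```text
t 20.9 q [-0.63  0.17  1.89  0.    1.08 -0.28] p [ 0.4315 -0.2071  0.0952] tooly deg -20.0 z [-0.004  0.003 -1.   ] F [-0.   0.1  0.4] op 1.003 g 0.0
bay check
293 -0.06719404705331435 -0.025118749842999007 -0.09381751853883681 -0.010627173523406731 0.02920253627307634
blob 302 [335. 192.] yaw -71.0 ext -0.04 0.051 mid [ 0.54  -0.208]
blob 96 [288. 221.] yaw -138.0 ext -0.019 0.019 mid [ 0.441 -0.065]
blob 183 [332. 224.] yaw -132.0 ext -0.027 0.033 mid [ 0.431 -0.205]
```

Flask 1 lies in the bay at x from -67 to -25 and y from -10 to -94, as planned. Now grasping flask 2.

Call:
{"method": "servo_tool", "body": {
  "targets": "0 0 -0.78 0 0 0 0;0 0 -0.78 0 0 0 0;0 0 -0.78 0 0 0 0;0 0 0 0 0 0 0;0 0 0 0 0 0 1;0 0 0 0 0 0 1;0 0 0 0 0 0 1;0 0 0 0 0 0 1;0 0 0 0 0 0 1;0 0 0.5 0 0 0 1;0 0 1 0 0 0 1;0 0 1 0 0 0 1"
}}

```text
time: 22.45
tool_pos: [0.4328, -0.2089, 0.1043]
orientation: [-0.0, 0.819, 0.573, -0.0]
ft_force: [-0.1, 0.5, -0.6]
opening: 0.485
grip_force: 26.0
```

Call:
{"method": "servo_tool", "body": {
  "targets": "0 1 0.7 0 0 0.88 1;0 1 0.7 0 0 0.88 1;0 1 0 0 0 0.88 1;0 1 0 0 0 0 1;0 1 0 0 0 0 1;0.32 1 0 0 0 0 1;0.32 1 0 0 0 0 1;0.32 1 0 0 0 0 1;0.32 1 0 0 0 0 1;0.32 1 0 0 0 0 1;0.31 1 0 0 0 0 1;0 1 0 0 0 0 1"
}}

```text
time: 23.95
tool_pos: [0.5102, 0.2721, 0.1596]
orientation: [0.0, 0.748, 0.663, 0.0]
ft_force: [0.1, -0.3, -0.0]
opening: 0.485
grip_force: 26.1
```

Call:
{"method": "servo_tool", "body": {
  "targets": "0 0.45 0 0 0 0 1;0 0 0 0 0 0 1;0 0 0 0 0 0 1"
}}

```text
time: 24.32
tool_pos: [0.5094, 0.2876, 0.1591]
orientation: [0.0, 0.748, 0.663, -0.001]
ft_force: [-0.1, 0.0, -0.1]
opening: 0.489
grip_force: 26.1
```

```bash
python3 st.py
```

```text
t 24.32 q [ 0.37  0.29  1.59 -0.    1.26  0.49] p [0.5094 0.2876 0.1591] tooly deg -6.9 z [-0.    -0.001 -1.   ] F [-0.1  0.  -0.1] op 0.489 g 26.1
```

Call:
{"method": "servo_tool", "body": {
  "targets": "0 0 -0.81 0 0 0 1;0 0 -0.81 0 0 0 1;0 0 -0.81 0 0 0 1;0 0 -0.81 0 0 0 1;0 0 0 0 0 0 1;0 0 0 0 0 0 0.4;0 0 0 0 0 0 0.4;0 0 0 0 0 0 0.4;0 0 0.5 0 0 0 0.4;0 0 1 0 0 0 0.4;0 0 1 0 0 0 0;0 0 1 0 0 0 0"
}}

```text
time: 25.82
tool_pos: [0.5098, 0.2891, 0.1729]
orientation: [0.0, 0.748, 0.664, 0.001]
ft_force: [0.0, -0.6, 0.5]
opening: 0.984
grip_force: 0.0
```

```bash
python3 st.py;  python3 - <<'E'
from look import *
im,d,W=snap("t5");flasks(im,W)
E
```

```text
t 25.82 q [ 0.37  0.28  1.58 -0.    1.28  0.49] p [0.5098 0.2891 0.1729] tooly deg -6.8 z [ 0.002  0.001 -1.   ] F [ 0.  -0.6  0.5] op 0.984 g 0.0
blob 344 [178. 224.] yaw -162.0 ext -0.167 0.169 mid [0.58 0.35]
blob 301 [335. 192.] yaw -71.0 ext -0.04 0.051 mid [ 0.54  -0.208]
blob 105 [288. 221.] yaw -130.0 ext -0.018 0.018 mid [ 0.441 -0.067]
blob 411 [151. 231.] yaw 179.0 ext -0.043 0.046 mid [0.441 0.398]
```

Call:
{"method": "servo_tool", "body": {
  "targets": "0 -1 0 0 0 0.86 0;0 -1 0 0 0 0.86 0;0 -1 0 0 0 0.86 0;0 -1 0 0 0 0.86 0;0 -1 0 0 0 0.86 0;0.25 -1 0 0 0 0.86 0;0.25 -1 0 0 0 0 0;0.25 -1 0 0 0 0 0;0 -1 0 0 0 0 0;0 -1 0 0 0 0 0;0 -1 0 0 0 0 0;0 -1 0 0 0 0 0"
}}

```text
time: 27.38
tool_pos: [0.5399, -0.1926, 0.1714]
orientation: [0.001, 0.581, 0.814, 0.0]
ft_force: [-0.1, -0.4, 0.7]
opening: 1.0
grip_force: 0.0
```

Call:
{"method": "servo_tool", "body": {
  "targets": "0 -0.43 0 0 0 0 0;0 0 -0.6 0 0 0 0;0 0 -0.6 0 0 0 0;0 0 -0.6 0 0 0 0;0 0 0 0 0 0 0"
}}

```text
time: 28.0
tool_pos: [0.538, -0.2067, 0.0961]
orientation: [-0.002, 0.581, 0.814, -0.0]
ft_force: [1.2, 0.1, -0.1]
opening: 1.0
grip_force: 0.0
```

```bash
python3 st.py; python3 - <<'E'
from look import *
im,d,W=snap("t6")
cv2.imwrite("pics/top6.png",cv2.resize(im[80:280,110:430],(800,500),interpolation=cv2.INTER_CUBIC))
E
```

```text
t 28.0 q [-0.52  0.36  1.65  0.    1.14 -0.85] p [ 0.538  -0.2067  0.0961] tooly deg 19.0 z [-0.004  0.003 -1.   ] F [ 1.2  0.1 -0.1] op 1.0 g 0.0
```

View pics/top6.png

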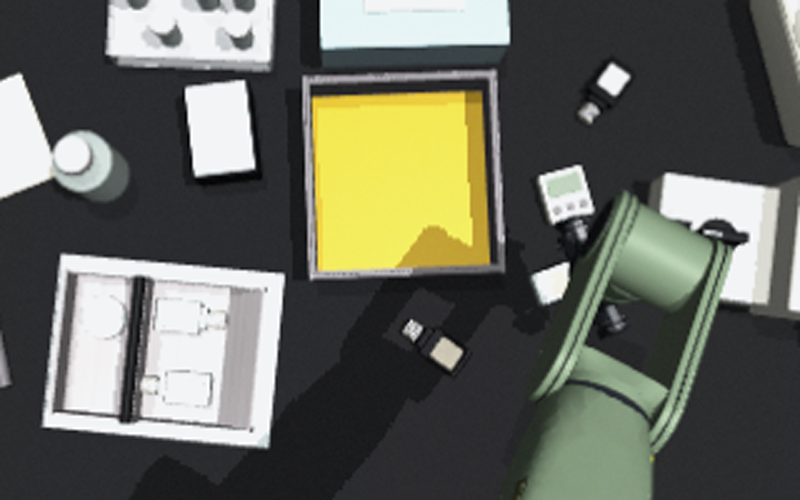

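Both flasks lie in the used bay and the dish is in the clean bay. The third flask sits under the gripper at (550,285).

Call:
{"method": "servo_tool", "body": {
  "targets": "0 0 -0.78 0 0 0 0;0 0 -0.78 0 0 0 0;0 0 -0.78 0 0 0 0;0 0 0 0 0 0 0;0 0 0 0 0 0 1;0 0 0 0 0 0 1;0 0 0 0 0 0 1;0 0 0 0 0 0 1;0 0 0 0 0 0 1;0 0 0.5 0 0 0 1;0 0 1 0 0 0 1;0 0 1 0 0 0 1"
}}

```text
time: 29.55
tool_pos: [0.5392, -0.2082, 0.1058]
orientation: [-0.0, 0.581, 0.814, -0.0]
ft_force: [0.6, 0.1, -0.2]
opening: 0.483
grip_force: 26.3
```

Call:
{"method": "servo_tool", "body": {
  "targets": "0 0.5 1 0 0 -0.86 1;0 1 0.5 0 0 -0.86 1;0 1 0 0 0 -0.86 1;0 1 0 0 0 -0.86 1;-0.38 1 0 0 0 -0.86 1;-0.38 1 0 0 0 -0.86 1;-0.38 1 0 0 0 0 1;-0.38 1 0 0 0 0 1;-0.38 1 0 0 0 0 1;0 1 0 0 0 0 1;0 1 0 0 0 0 1;0 1 0 0 0 0 1"
}}

```text
time: 31.05
tool_pos: [0.4633, 0.2529, 0.1653]
orientation: [0.0, 0.748, 0.664, 0.0]
ft_force: [0.2, -0.4, -0.0]
opening: 0.481
grip_force: 26.3
```

Call:
{"method": "servo_tool", "body": {
  "targets": "0 0.97 0 0 0 0 1;0 0 0 0 0 0 1;0 0 -0.7 0 0 0 1;0 0 -0.75 0 0 0 1;0 0 -0.75 0 0 0 1;0 0 -0.75 0 0 0 1;0 0 0 0 0 0 1;0 0 0 0 0 0 1"
}}

```text
time: 32.05
tool_pos: [0.4645, 0.2902, 0.0475]
orientation: [0.0, 0.748, 0.663, 0.001]
ft_force: [0.2, -0.2, 0.1]
opening: 0.486
grip_force: 26.3
```

```bash
python3 st.py
```

```text
t 32.05 q [ 0.4   0.37  1.75 -0.    1.01  0.52] p [0.4645 0.2902 0.0475] tooly deg -6.9 z [ 0.002  0.001 -1.   ] F [ 0.2 -0.2  0.1] op 0.486 g 26.3
```

Call:
{"method": "servo_tool", "body": {
  "targets": "0 0 0 0 0 0 0.4;0 0 0 0 0 0 0.4;0 0 0 0 0 0 0.4;0 0 0.5 0 0 0 0.4;0 0 1 0 0 0 0.4;0 0 1 0 0 1 0;0 0 1 0 0 1 0;0 0 0 0 0 1 0;0 0 0 0 0 1 0;0 -1 0 0 0 1 0;0 -1 0 0 0 1 0;0 -1 0 0 0 1 0"
}}

```text
time: 33.55
tool_pos: [0.4634, 0.1694, 0.1863]
orientation: [0.0, 0.512, 0.859, 0.0]
ft_force: [1.3, -0.1, -0.2]
opening: 0.996
grip_force: 0.0
```

Call:
{"method": "servo_tool", "body": {
  "targets": "0 -1 0 0 0 1 0;0 -1 0 0 0 1 0;0 0 0 0 0 1 0;0 0 0 0 0 1 0;0 0 0 0 0 1 0;0 0 0 0 0 1 0;0 0 0 0 0 1 0;0 0 0 0 0 1 0;0 0 0 0 0 1 0;0 0 0 0 0 1 0;0 0 0 0 0 1 0;0 0 0 0 0 0 0"
}}

```text
time: 35.05
tool_pos: [0.4635, 0.0905, 0.1862]
orientation: [0.0, 0.06, 0.998, -0.0]
ft_force: [0.4, -0.9, -0.7]
opening: 1.0
grip_force: 0.0
```

```bash
python3 st.py; python3 - <<'E'
from look import *
im,d,W=snap("t7");X,Y,Z=W[...,0],W[...,1],W[...,2];g=im.max(2)
t=(abs(X-.47)<.1)&(abs(Y-.33)<.05)
rect(W,t&(Z>.085)&(Z<.1)&(g<90),"handle")
flasks(im,W,y=(-.5,.1))
cv2.imwrite("pics/top7.png",cv2.resize(im[80:280,90:430],(800,470),interpolation=cv2.INTER_CUBIC))
E
```

```text
t 35.05 q [ 0.01  0.03  1.84 -0.    1.28 -1.44] p [0.4635 0.0905 0.1862] tooly deg 83.1 z [ 0. -0. -1.] F [ 0.4 -0.9 -0.7] op 1.0 g 0.0
handle 277 c [469. 341.] sz [ 16. 177.] ang 83.5 pca 173.2 mean [0.4689 0.3403]
blob 344 [270. 256.] yaw -179.0 ext -0.177 0.175 mid [0.482 0.01 ]
blob 105 [288. 221.] yaw -130.0 ext -0.018 0.018 mid [ 0.441 -0.067]
```

View pics/top7.png

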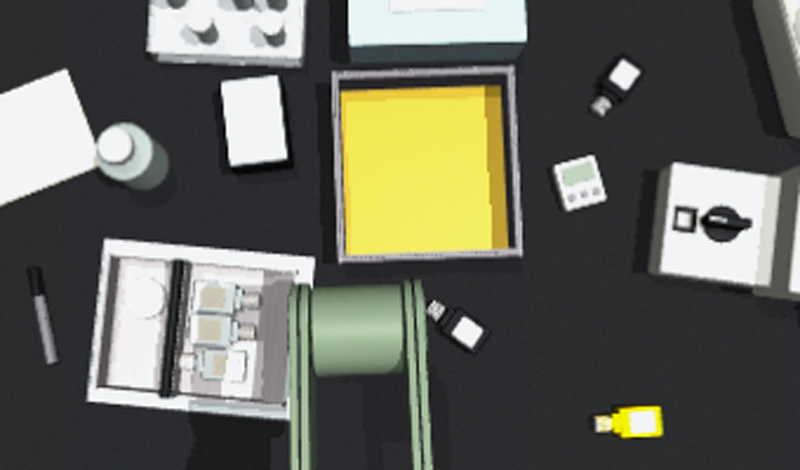

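All three flasks lie side by side in the used bay and none are left on the bench; the dish is at (145,297). Next is the handle grasp.

Call:
{"method": "servo_tool", "body": {
  "targets": "0.14 0.9 0 0 0 0 0;0 0.9 0 0 0 0 0;0 0.9 0 0 0 0 0;0 0.9 0 0 0 0 0;0 0.9 0 0 0 0 0;0 0.9 0 0 0 0 0;0 0.87 0 0 0 0 0;0 0 0 0 0 0 0;0 0 -0.74 0 0 0 0;0 0 -0.74 0 0 0 0;0 0 -0.74 0 0 0 0;0 0 -0.74 0 0 0 0"
}}

```text
time: 36.6
tool_pos: [0.4692, 0.3402, 0.0669]
orientation: [0.0, 0.061, 0.998, -0.0]
ft_force: [-0.6, -0.2, 0.5]
opening: 0.999
grip_force: 0.0
```

Call:
{"method": "servo_tool", "body": {
  "targets": "0 0 0 0 0 0 0;0 0 0 0 0 0 0.7;0 0 0 0 0 0 0.7;0 0 0 0 0 0 1;0 0 0 0 0 0 1;0 0 0 0 0 0 1;0 0 0 0 0 0 1;0 0 0 0 0 0 1",
  "grip_force": 110
}}

```text
time: 37.6
tool_pos: [0.4698, 0.342, 0.0691]
orientation: [0.001, 0.06, 0.998, 0.001]
ft_force: [-1.0, 1.3, 4.6]
opening: 0.147
grip_force: 107.4
```

```bash
python3 st.py
```

```text
t 37.6 q [ 0.48  0.4   1.66  0.    1.08 -0.97] p [0.4698 0.342  0.0691] tooly deg 83.1 z [ 0.002  0.002 -1.   ] F [-1.   1.3  4.6] op 0.147 g 107.4
```

Call:
{"method": "servo_tool", "body": {
  "targets": "0 0 0.25 0 0 0 1;0 0 0.4 0 0 0 1;0 0 0.5 0 0 0 1;0 0 0.5 0 0 0 1;0 0 0 0 0 0 1;0 0 0 0 0 0 1"
}}

```text
time: 38.35
tool_pos: [0.4684, 0.3408, 0.1329]
orientation: [-0.001, 0.06, 0.998, -0.0]
ft_force: [-0.2, 1.0, -7.4]
opening: 0.15
grip_force: 107.5
```

```bash
python3 st.py; python3 - <<'E'
from look import *
im,d,W=snap("t8","scene")
cv2.imwrite("pics/s8.png",cv2.resize(im[100:330,150:460],(800,593),interpolation=cv2.INTER_CUBIC))
E
```

```text
t 38.35 q [ 0.48  0.31  1.62 -0.    1.21 -0.97] p [0.4684 0.3408 0.1329] tooly deg 83.1 z [-0.002 -0.001 -1.   ] F [-0.2  1.  -7.4] op 0.15 g 107.5
```

View pics/s8.png

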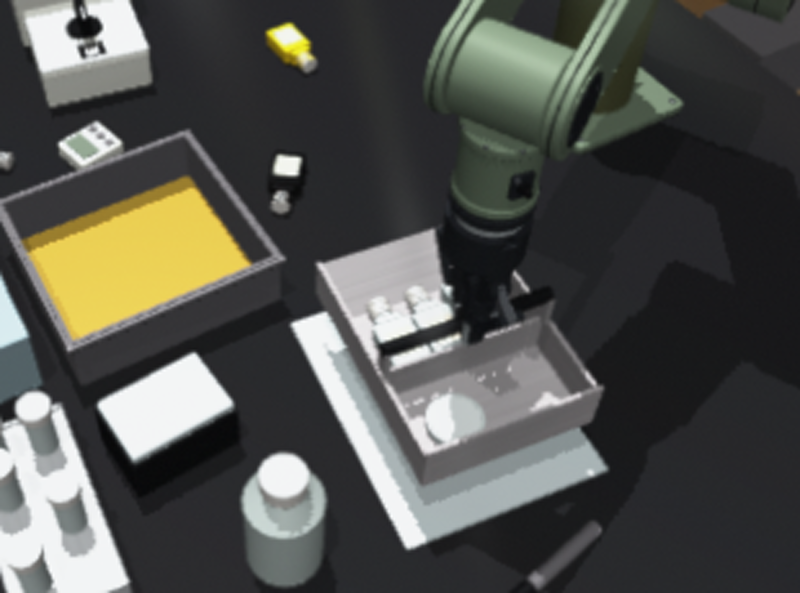

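The scene view shows the tray lifted level by its bar, clear of the pad, with flasks and dish in place. Raising it and moving over the tub.

Call:
{"method": "servo_tool", "body": {
  "targets": "0 0 0.98 0 0 0 1;0 0 0.98 0 0 0 1;0.3 -0.4 0.98 0 0 0 1;0.66 -0.9 0 0 0 0.3 1;0.66 -0.9 0 0 0 0.3 1;0.66 -0.9 0 0 0 0.3 1;0.66 -0.9 0 0 0 0.3 1;0.66 -0.9 0 0 0 0.2 1;0.66 -0.9 0 0 0 0 1;0.66 -0.9 0 0 0 0 1;0.3 -0.5 0 0 0 0 1;0 0 0 0 0 0 1"
}}

```text
time: 39.9
tool_pos: [0.6778, 0.0515, 0.2494]
orientation: [-0.002, 0.0, 1.0, 0.0]
ft_force: [-1.3, -0.2, -5.9]
opening: 0.153
grip_force: 108.0
```

```bash
python3 st.py
```

```text
t 39.9 q [-0.05  0.42  1.23 -0.    1.5  -1.62] p [0.6778 0.0515 0.2494] tooly deg 90.0 z [-0.003  0.    -1.   ] F [-1.3 -0.2 -5.9] op 0.153 g 108.0
```

Call:
{"method": "servo_tool", "body": {
  "targets": "0 0 0 0.6 0 0 1;0 0 0 0.8 0 0 1;0 0 0 0.6 0 0 1;0 0 0 0 0 0 1"
}}

```text
time: 40.4
tool_pos: [0.6769, 0.0534, 0.2503]
orientation: [-0.001, -0.001, 0.996, 0.087]
ft_force: [-0.1, 0.0, -6.0]
opening: 0.148
grip_force: 108.2
```

```bash
python3 st.py
```

```text
t 40.4 q [-0.13  0.41  1.25  0.17  1.51 -1.72] p [0.6769 0.0534 0.2503] tooly deg 90.1 z [-0.003  0.173 -0.985] F [-0.1  0.  -6. ] op 0.148 g 108.2
```

Call:
{"method": "servo_tool", "body": {
  "targets": "0 0 0 1 0 0 1;0 0 0 1 0 0 1;0 0 0 1 0 0 1;0 0 0 1 0 0 1;0 0 0 1 0 0 1;0 0 0 1 0 0 1;0 0 0 1 0 0 1;0 0 0 0.6 0 0 1;0 0 0 0.6 0 0 1;0 0 0 0.6 0 0 1;0 0 0 0.6 0 0 1"
}}

```text
time: 41.78
tool_pos: [0.6778, 0.0539, 0.2504]
orientation: [-0.0, -0.002, 0.88, 0.476]
ft_force: [-0.4, 0.5, -6.1]
opening: 0.152
grip_force: 108.7
```

```bash
python3 st.py
```

```text
t 41.77 q [-0.42  0.59  1.27  0.88  1.74 -2.06] p [0.6778 0.0539 0.2504] tooly deg 90.3 z [-0.002  0.837 -0.547] F [-0.4  0.5 -6.1] op 0.152 g 108.7
```

Call:
{"method": "servo_tool", "body": {
  "targets": "0 0 0 0.5 0 0 1;0 0 0 0.5 0 0 1;0 0 0 0.5 0 0 1;0 0 0 0.5 0 0 1;0 0 0 0.5 0 0 1;0 0 0 0.5 0 0 1;0 0 0 0.3 0 0 1;0 0 0 0 0 0 1;0 0 0 0 0 0 1;0 0 0 0 0 0 1;0 0 0 0 0 0 1;0 0 0 0 0 0 1"
}}

```text
time: 43.28
tool_pos: [0.678, 0.0533, 0.2515]
orientation: [0.001, -0.001, 0.801, 0.598]
ft_force: [-0.0, -0.1, -4.7]
opening: 0.152
grip_force: 109.1
```

```bash
python3 st.py; python3 - <<'E'
from look import *
im,d,W=snap("t9","scene")
cv2.imwrite("pics/s9.png",cv2.resize(im[60:290,100:410],(800,593),interpolation=cv2.INTER_CUBIC))
E
```

```text
t 43.27 q [-0.47  0.71  1.27  1.1   1.86 -2.13] p [0.678  0.0533 0.2515] tooly deg 90.6 z [-0.     0.959 -0.284] F [-0.  -0.1 -4.7] op 0.152 g 109.1
```

View pics/s9.png

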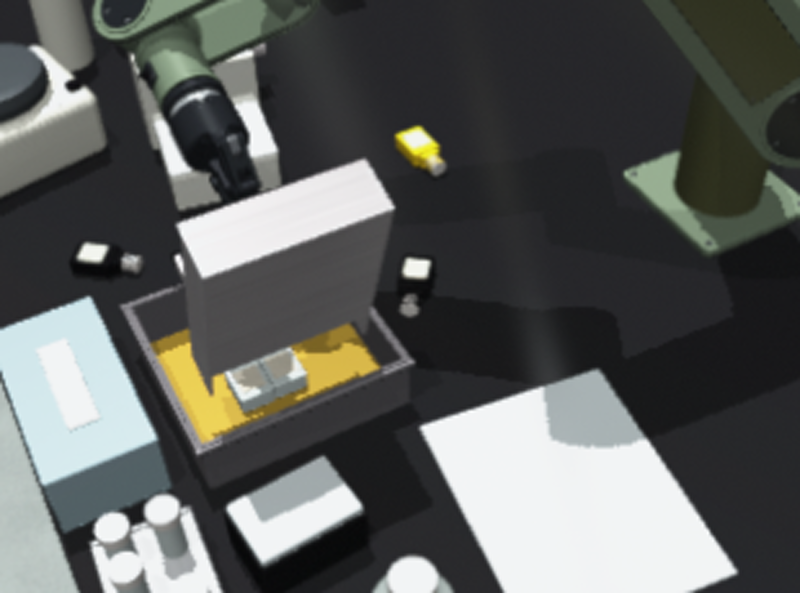

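Two flasks show in the tub at (270,375), and the load dropped 1.4 N, about three flasks' weight. Levelling the tray and checking.

Call:
{"method": "servo_tool", "body": {
  "targets": "0 0 0 -0.5 0 0 1;0 0 0 -1 0 0 1;0 0 0 -1 0 0 1;0 0 0 -1 0 0 1;0 0 0 -1 0 0 1;0 0 0 -1 0 0 1;0 0 0 -1 0 0 1;0 0 0 -1 0 0 1;0 0 0 -1 0 0 1;0 0 0 -1 0 0 1;0 0 0 -1 0 0 1;0 0 0 -1 0 0 1"
}}

```text
time: 44.82
tool_pos: [0.6774, 0.0539, 0.2523]
orientation: [0.0, -0.001, 0.99, 0.139]
ft_force: [0.1, -0.6, -3.6]
opening: 0.153
grip_force: 108.8
```

Call:
{"method": "servo_tool", "body": {
  "targets": "0 0 0 -1 0 0 1;0 0 0 -1 0 0 1;0 0 0 -0.8 0 0 1;0 0 0 -0.4 0 0 1;0 0 0 0 0 0 1;0 0 0 0 0 0 1"
}}

```text
time: 45.58
tool_pos: [0.6777, 0.0529, 0.2512]
orientation: [-0.0, -0.001, 1.0, 0.0]
ft_force: [0.1, 0.4, -4.7]
opening: 0.152
grip_force: 109.1
```

```bash
python3 st.py
```

```text
t 45.58 q [-0.05  0.42  1.23  0.    1.5  -1.62] p [0.6777 0.0529 0.2512] tooly deg 90.1 z [-0.001  0.001 -1.   ] F [ 0.1  0.4 -4.7] op 0.152 g 109.1
```

Call:
{"method": "servo_tool", "body": {
  "targets": "-0.3 0.5 0 0 0 0 1;-0.65 0.9 0 0 0 -0.4 1;-0.65 0.9 0 0 0 -0.4 1;-0.65 0.9 0 0 0 -0.4 1;-0.65 0.9 0 0 0 -0.2 1;-0.65 0.9 0 0 0 0 1;-0.65 0.9 0 0 0 0 1;-0.65 0.9 0 0 0 0 1;-0.37 0.4 -0.7 0 0 0 1;0 0 -1 0 0 0 1;0 0 -1 0 0 0 1;0 0 0 0 0 0 1"
}}

```text
time: 47.08
tool_pos: [0.4649, 0.3398, 0.1393]
orientation: [-0.005, 0.06, 0.998, -0.002]
ft_force: [0.3, 0.5, -4.6]
opening: 0.15
grip_force: 108.6
```

```bash
python3 st.py; python3 - <<'E'
from look import *
im,d,W=snap("t10")
X,Y,Z=W[...,0],W[...,1],W[...,2]
o=np.array([.469,.341]);ex=np.array([.993,-.118]);ey=np.array([.118,.993])
tx=(W[...,:2]-o)@ex;ty=(W[...,:2]-o)@ey
m=(tx<.08)&(tx>.01)&(ty>-.09)&(ty<-.02)&(Z>.04)&(Z<.11);A=np.c_[ty[m],tx[m],np.ones(m.sum())];c=np.linalg.lstsq(A,Z[m],rcond=None)[0];print(m.sum(),"slope",c.round(3))
cv2.imwrite("pics/top10.png",cv2.resize(im[80:280,90:430],(800,470),interpolation=cv2.INTER_CUBIC))
E
```

```text
t 47.08 q [ 0.48  0.3   1.62  0.    1.23 -0.97] p [0.4649 0.3398 0.1393] tooly deg 83.1 z [-0.01  -0.004 -1.   ] F [ 0.3  0.5 -4.6] op 0.15 g 108.6
494 slope [-0.007 -0.015  0.076]
```

View pics/top10.png

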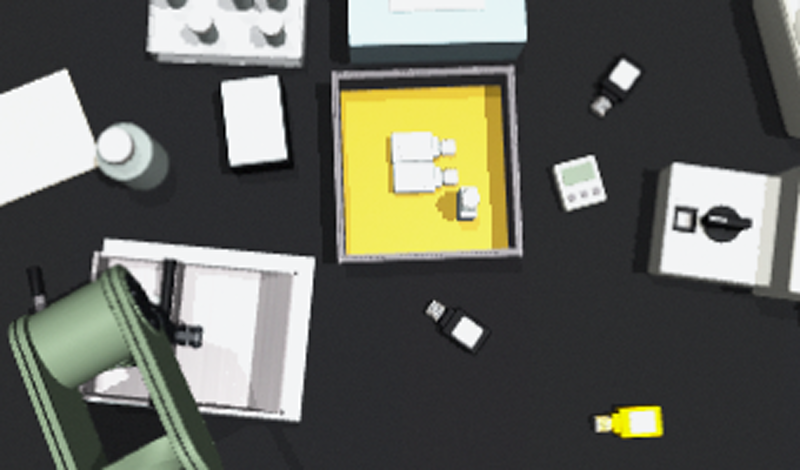

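The top view shows all three flasks in the tub (one upright at (468,200)), the used bay empty and the tray level. Setting it down.

Call:
{"method": "servo_tool", "body": {
  "targets": "0 0 0 0 0 0 1;0 0 -0.5 0 0 0 1;0 0 -0.5 0 0 0 1;0 0 -0.3 0 0 0 1;0 0 -0.2 0 0 0 1;0 0 -0.1 0 0 0 1;0 0 0 0 0 0 1"
}}

```text
time: 48.0
tool_pos: [0.4694, 0.3413, 0.0795]
orientation: [0.0, 0.06, 0.998, 0.0]
ft_force: [0.8, 0.6, -4.5]
opening: 0.152
grip_force: 108.9
```

```bash
python3 st.py
```

```text
t 48.0 q [ 0.48  0.38  1.65  0.    1.1  -0.97] p [0.4694 0.3413 0.0795] tooly deg 83.1 z [ 0.  0. -1.] F [ 0.8  0.6 -4.5] op 0.152 g 108.9
```

Call:
{"method": "servo_tool", "body": {
  "targets": "0 0 -0.13 0 0 0 1;0 0 -0.08 0 0 0 1;0 0 -0.04 0 0 0 1;0 0 0 0 0 0 1;0 0 0 0 0 0 1"
}}

```text
time: 48.62
tool_pos: [0.4692, 0.3412, 0.0693]
orientation: [0.0, 0.06, 0.998, 0.0]
ft_force: [0.4, -0.3, -4.0]
opening: 0.149
grip_force: 109.1
```

Call:
{"method": "servo_tool", "body": {
  "targets": "0 0 -0.03 0 0 0 1;0 0 -0.03 0 0 0 1;0 0 0 0 0 0 1"
}}

```text
time: 49.0
tool_pos: [0.4693, 0.3413, 0.0691]
orientation: [0.0, 0.06, 0.998, -0.0]
ft_force: [-4.1, -3.5, 7.7]
opening: 0.151
grip_force: 110.7
```

Contact. Releasing and retreating upward, then back toward the robot.

Call:
{"method": "servo_tool", "body": {
  "targets": "0 0 0 0 0 0 0;0 0 0 0 0 0 0;0 0 0 0 0 0 0;0 0 0 0 0 0 0;0 0 0.3 0 0 0 0;0 0 0.8 0 0 0 0;0 0 1 0 0 0 0;0 0 1 0 0 0 0;0 -1 0.5 0 0 0 0;0 -1 0 0 0 0 0;0 -1 0 0 0 0 0;0 -1 0 0 0 0 0"
}}

```text
time: 50.5
tool_pos: [0.4693, 0.1801, 0.2121]
orientation: [0.001, 0.06, 0.998, 0.0]
ft_force: [0.8, -0.3, -0.4]
opening: 1.001
grip_force: 0.0
```

Call:
{"method": "servo_tool", "body": {
  "targets": "0 -1 0 0 0 0 0;0 -1 0 0 0 0 0;0 -1 0 0 0 0 0;0 -1 0 0 0 0 0;0 0 0 0 0 0 0;0 0 0 0 0 0 0"
}}

```text
time: 51.25
tool_pos: [0.4693, 0.0215, 0.2115]
orientation: [0.0, 0.06, 0.998, 0.0]
ft_force: [0.2, 0.4, -0.5]
opening: 0.996
grip_force: 0.0
```

```bash
python3 st.py; python3 - <<'E'
from look import *
im,d,W=snap("t11");X,Y,Z=W[...,0],W[...,1],W[...,2];g=im.max(2)
t=(abs(X-.47)<.1)&(abs(Y-.33)<.05)
rect(W,t&(Z>.085)&(Z<.1)&(g<90),"handle")
k=(abs(X-.59)<.05)&(abs(Y+.4)<.05);rect(W,k&(Z>.1),"knob")
cv2.imwrite("pics/top11.png",cv2.resize(im[80:280,90:430],(800,470),interpolation=cv2.INTER_CUBIC))
E
```

```text
t 51.25 q [-0.14 -0.    1.81  0.    1.33 -1.59] p [0.4693 0.0215 0.2115] tooly deg 83.1 z [ 0.001  0.    -1.   ] F [ 0.2  0.4 -0.5] op 0.996 g 0.0
handle 264 c [467. 339.] sz [ 15. 180.] ang 82.5 pca 173.0 mean [0.4683 0.3379]
knob 90 c [ 589. -397.] sz [60. 14.] ang 81.4 pca 81.2 mean [ 0.5886 -0.3968]
```

View pics/top11.png

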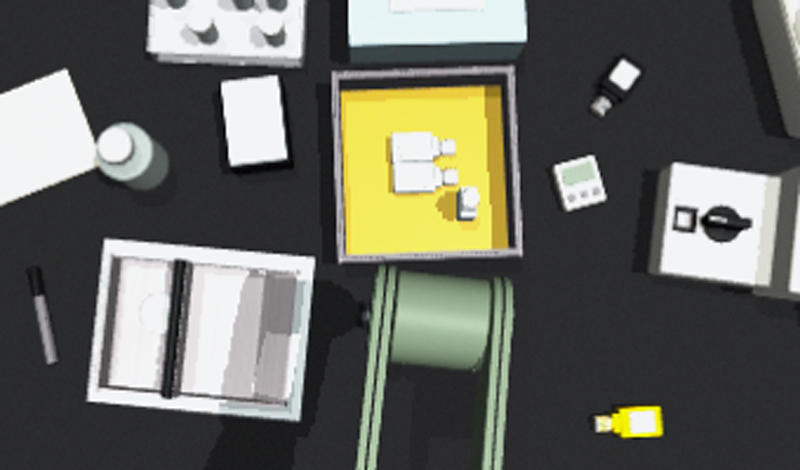

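The tray is back on its pad (handle within 3 mm), with the dish in the clean bay at (155,312). The three flasks are in the tub, the blank sector is centred, and the bystanders haven't moved.

```bash
python3 -c "
from h import *
print(ticket.sign_off())"
```

```text
the job is handed in; nothing more can be done
None
```

I handed the job in at about 51 s: the blank sector is centred in the window, all three used flasks are in the tub, and the tray is back on its pad with the one clean dish still in its clean bay; sign-off returned no verdict.

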